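# Feel round the rim of a glass dish for chips

### The arm

A 6-joint arm with a two-finger parallel gripper is mounted at the origin on the work surface. World frame = base frame: x ahead of the robot, y to its left, z up, the work surface at z = 0. Lengths are in m, angles in rad, forces in N, time in s.
With the tool pointing down it reaches from about 0.425 to 0.95 m from the base axis. Payload 3.5 kg.
Tool frame: the origin (TCP) lies at the very end of the fingers, on their centre line; the grasp point (between the pads) lies 19 mm behind it; z points along the fingers, y is the line along which they close (so a half turn about z gives the same grasp; the last joint's range is limited). The gripper opens to 85 mm and grips with 20 to 120 N. Pads are 22 mm wide; open, the fingers measure 114 mm over their backs; the gripper's body (76 mm by 85 mm) begins 54 mm behind the grasp point. The pads swing forward as they close: fully open they stand 13 mm farther back than shut.
Start: joints at [-1.268, 0.286, 1.577, -0, 1.279, -0.15], TCP at [0.295, -0.607, 0.231] pointing down, gripper open.
Joint ranges: [-2.77, 2.77], [-0.9, 2.22], [0.21, 2.48], [-1.53, 4.67], [0.24, 2.81], [-2.84, 2.84]. Speed limits (rad/s): [2.79, 2.79, 3.14, 3.14, 3.14, 3.14].

### API

Orientations are given as a rotation vector (axis times angle).
In Python, from rig import arm gives the robot as it stands.
- The arm moves only by the tool carry_out, never from a script. Its argument "increments" is a list of rows, each an object of numbers: "dx", "dy", "dz": the shift along the world's x, y, z in m; "rx", "ry", "rz": the turn, a rotation vector about the world's x, y, z in degrees; "gripper": the opening, from -1 (shut) to 1 (fully open). In form: [{"dx": .., "dy": .., "dz": .., "rx": .., "ry": .., "rz": .., "gripper": ..}, ...]. A call has exactly 10 rows; each row is the pose to reach, as a shift and turn from the pose commanded when the call began; what a row does not reach only later rows make up. A row lasts 1/10 s, in which the tool goes at most 50 mm and 8.59 degrees, less where a joint would pass 70% of its speed; a pose out of reach is approached as far as the arm can. A call with a gripper value outside its range is refused whole. The fingers move at their own pace and stop on an object; "squeeze" is the grip in N (left out, the last holds). Time passes only in rows, so rows that repeat a pose let the fingers close, or fill a call up. It gives the time, the measured TCP pose, the force, the opening and the grip force at its end, in the units of the state.
- arm.sense(): the state, without advancing time (a new reading comes with each control period).
- arm.grab_frame(name): name is "side" or "top"; returns a dict with "pixels" (420x560x3 uint8, red, green, blue), "range_z" (420x560 float32, m along the optical axis (not along the pixel's ray), 0 where there is no reading), "vfov" (degrees; the focal length in pixels is half the picture's height over the tangent of half this angle, whatever the lens; pixels are square), "cx", "cy" (the principal point, pixels), "origin" and "attitude" of the camera in the world. Camera axes: x right, y down, z forward; pixel columns grow to the right and rows downward; lengths in m; the calibration is good to about 2 mm. A picture is of the moment at which its call begins.
- arm.hand_in(): hands the job in; it is judged then, once.
The state is a dict: "time_s": time; "joints": joint angles; "dq": joint speeds; "joint_torque": joint torques, N m; "eef_pos": TCP position; "eef_rot": TCP orientation; "force": force on the tool from outside, world axes, zero at the start; "moment": the same for the moment, N m; "finger_gap": finger opening in m; "finger_force": force on a finger pad.
Only numpy, scipy, OpenCV 4.12 (cv2) and the standard library are available. Lean on these libraries where they do the work, as an engineer would, in place of code of your own. Each camera call takes 0.05 s, during which the arm holds its last target. There are 200 camera calls.

### The job

Check the rim of the spouted glass dish on the sprung stand for chips: with the fingers closed together and pointing down, lay the fingertips lightly on top of the rim at the spout and run them along the rim, clockwise seen from above, all the way round and back to the spout, then come away. Touch gently, so that the sprung plate stays well clear of its bottom stop, do not lift, tip or shift the dish on its stand, and leave everything else on the bench alone.

Things in the scene. Friction and masses are not known exactly. Their poses are not given: they have to be found in the camera images.
- dish: the spouted green glass dish: round and open, 160 mm across the rim, 55 mm tall, wall 8 mm thick with a flat-topped rim; the foot is 128 mm across. One short pouring spout sticks out to 111 mm from the centre along its +x axis, its top level with the rim. It weighs about 0.8 kg and stands loose on the stand's rubber-faced plate. Origin: centre of its underside, z up
- stand: low round sprung work stand fixed to the bench, 170 mm across: dark steel base, coil springs and a round plate of 160 mm whose top is 52 mm above the bench when only the dish stands on it. Origin: centre of the base's underside, on the bench
- stand_plate (a joint): how far the sprung plate, with the dish on it, has sunk straight down, in m: 0 at rest (upper stop), 0.016 at the bottom stop. It begins to give at about 0.5 to 2 N and then takes 0.25 N more per mm; it springs back by itself
- rim0 (a point): point on top of the dish's rim, mid-thickness (76 mm from the dish's axis), at the root of the spout: the start and finish of the trace
- rim1 (a point): point on top of the dish's rim, mid-thickness (76 mm from the dish's axis), 45 degrees clockwise from the spout, seen from above
- rim2 (a point): point on top of the dish's rim, mid-thickness (76 mm from the dish's axis), 90 degrees clockwise from the spout, seen from above
- rim3 (a point): point on top of the dish's rim, mid-thickness (76 mm from the dish's axis), 135 degrees clockwise from the spout, seen from above
- rim4 (a point): point on top of the dish's rim, mid-thickness (76 mm from the dish's axis), 180 degrees clockwise from the spout, seen from above
- rim5 (a point): point on top of the dish's rim, mid-thickness (76 mm from the dish's axis), 225 degrees clockwise from the spout, seen from above
- rim6 (a point): point on top of the dish's rim, mid-thickness (76 mm from the dish's axis), 270 degrees clockwise from the spout, seen from above
- rim7 (a point): point on top of the dish's rim, mid-thickness (76 mm from the dish's axis), 315 degrees clockwise from the spout, seen from above
- weight: small glass paperweight, 36 mm across and 26 mm tall, lying inside the spouted dish on its inner floor, its top below the rim; leave it. Origin: centre of its underside
- paddle: flat black marver paddle with a wooden handle, 225 mm long, 50 mm wide, 18 mm high, lying beside the stand; leave it. Origin near its middle, on the underside
- plain_dish: small round glass dish without spout, 90 mm across, 40 mm tall, standing on the bench beside the stand; leave it. Origin: centre of its underside
- jar: closed jar with steel lid, 64 mm across, 85 mm tall; leave it. Origin: centre of its underside
- marble_mould: stepped round brass mould, 60 mm across, 42 mm tall; leave it. Origin: centre of its underside
- reamer: brass reamer with dark wooden handle, 170 mm long, lying on the bench; leave it. Origin on its underside, near its middle
- rod_mug: white mug, 80 mm across, 95 mm tall; leave it. Origin: centre of its underside
Mind the look-alikes: they are no part of the job. What is shaped like the dish but pink is not meant. There is more than one size of the stand; the job needs the smaller.

How it is judged:
On the way, in this order (a step that is already met when the one before it is completed fails the run):
1. the closed fingertips touch the top of the rim at the spout (within 20 mm) (horizontal distance between the grasp point and rim0 below 0.02 m and contact force between the fingers and dish above 0.3 N and z of the grasp point in the frame of dish above 0.057 m), for 0.1 s.
2. the closed fingertips touch the top of the rim 45 degrees clockwise from the spout (within 20 mm) (horizontal distance between the grasp point and rim1 below 0.02 m and contact force between the fingers and dish above 0.3 N and z of the grasp point in the frame of dish above 0.057 m), for 0.1 s.
3. the closed fingertips touch the top of the rim 90 degrees clockwise from the spout (within 20 mm) (horizontal distance between the grasp point and rim2 below 0.02 m and contact force between the fingers and dish above 0.3 N and z of the grasp point in the frame of dish above 0.057 m), for 0.1 s.
4. the closed fingertips touch the top of the rim 135 degrees clockwise from the spout (within 20 mm) (horizontal distance between the grasp point and rim3 below 0.02 m and contact force between the fingers and dish above 0.3 N and z of the grasp point in the frame of dish above 0.057 m), for 0.1 s.
5. the closed fingertips touch the top of the rim 180 degrees clockwise from the spout (within 20 mm) (horizontal distance between the grasp point and rim4 below 0.02 m and contact force between the fingers and dish above 0.3 N and z of the grasp point in the frame of dish above 0.057 m), for 0.1 s.
6. the closed fingertips touch the top of the rim 225 degrees clockwise from the spout (within 20 mm) (horizontal distance between the grasp point and rim5 below 0.02 m and contact force between the fingers and dish above 0.3 N and z of the grasp point in the frame of dish above 0.057 m), for 0.1 s.
7. the closed fingertips touch the top of the rim 270 degrees clockwise from the spout (within 20 mm) (horizontal distance between the grasp point and rim6 below 0.02 m and contact force between the fingers and dish above 0.3 N and z of the grasp point in the frame of dish above 0.057 m), for 0.1 s.
8. the closed fingertips touch the top of the rim 315 degrees clockwise from the spout (within 20 mm) (horizontal distance between the grasp point and rim7 below 0.02 m and contact force between the fingers and dish above 0.3 N and z of the grasp point in the frame of dish above 0.057 m), for 0.1 s.
9. the closed fingertips touch the top of the rim back at the spout (within 20 mm) (all of step 1), for 0.1 s.
At the end, for the whole second after the job is handed in: The rim was traced from spout to spout; the dish stands upright and at rest on the stand, its centre within 15 mm of the stand's; the plate is back up (within 2 mm); every other loose thing is within 30 mm of where it was (value of joint stand_plate below 0.002 m and horizontal distance between dish and stand below 0.015 m and angle between dish's own z axis and vertical below 0.05 rad and linear speed of dish below 0.02 m/s and z of dish in the frame of stand between 0.048 and 0.056 m and distance of each of weight, paddle, plain_dish, jar, marble_mould, reamer, rod_mug from where it was at the start of the episode below 0.03 m); the robot touches nothing.
It fails at once if the plate is pressed down more than 14 mm, practically to its bottom stop: not gentle (value of joint stand_plate above 0.014 m).
It fails at once if the dish is lifted (z of dish in the frame of stand above 0.06 m).
It fails at once if the dish is tipped (angle between dish's own z axis and vertical above 0.15 rad).
It fails at once if the dish is shifted on its stand by more than about 15 mm (horizontal distance between dish and stand above 0.015 m).
It fails at once if another loose thing is moved by more than 30 mm (distance of any of weight, paddle, plain_dish, jar, marble_mould, reamer, rod_mug from where it was at the start of the episode above 0.03 m).
It also fails if it takes over 58 s, if anything falls off the work surface, if the arm or the gripper's body presses on something with over 40 N, if the wrist force passes 120 N, or if a joint passes its speed limit or range.

## Working session

There is one attempt and no reset: what is moved stays moved. The work goes in short steps, Python scripts to look and compute and a tool call to move; the robot and the scene stay as the last step left them, time stands still between calls to the robot, and variables do not carry over. Pictures are saved under pics/ and viewed, at most 10 in all, crops included, and the job is handed in when it is done.

Besides the shell and the picture viewer there is one more tool, called as a command line: name --argument value ..., lists and objects as JSON in quotes. carry_out: Moves the arm, as the interface text tells. Its arguments: {"type":"object","properties":{"increments":{"type":"array"},"squeeze":{"type":"number"}},"required":["increments"]}

```bash
mkdir -p pics; cat > h.py <<'E'
import numpy as np,cv2
from scipy.spatial.transform import Rotation as R
from rig import arm
def grab(n):
    f=arm.grab_frame(n); a=np.array(f["attitude"],float)
    f["R"]=a if a.shape==(3,3) else (R.from_rotvec(a).as_matrix() if a.size==3 else R.from_quat(a).as_matrix())
    f["f"]=210/np.tan(np.radians(f["vfov"])/2); return f
def cloud(f):
    z=f["range_z"]; v,u=np.mgrid[:420,:560]
    p=np.stack([(u-f["cx"])/f["f"]*z,(v-f["cy"])/f["f"]*z,z],-1)
    return p@f["R"].T+np.array(f["origin"])
E
python3 - <<'E'
from h import *
for n in("top","side"):
    f=grab(n); cv2.imwrite(f"pics/{n}0.png",f["pixels"][:,:,::-1]); print(n,f["origin"],f["attitude"],f["vfov"],f["cx"],f["cy"]); np.savez(f"{n}0.npz",P=cloud(f),I=f["pixels"])
print(arm.sense())
E
```

```text
top [ 0.17921118 -0.00893666  1.30064511] [-2.17356198  2.03944056 -0.21461613] 45.410940865012044 278.1223150836661 208.0815307259411
side [-0.15031905 -0.57236591  0.5964896 ] [-2.00061277  0.84087091 -0.48207809] 57.399890186048 274.2770974175817 210.8478783316566
{'time_s': 0.1, 'joints': array([-1.26799623e+00,  2.87064719e-01,  1.57802303e+00, -5.29774560e-05,
        1.27860659e+00, -1.50001029e-01]), 'dq': array([-0.00080511, -0.00163877, -0.00249382,  0.00139374, -0.0013856 ,
       -0.00035332]), 'joint_torque': array([ 1.24854429e-03, -4.07293868e+01, -2.93698436e+01, -1.05855675e-04,
        3.45086271e-03, -7.13212870e-06]), 'eef_pos': array([ 0.29513871, -0.60639734,  0.23009784]), 'eef_rot': array([-3.05937762e+00, -7.04751608e-01,  3.31185447e-04]), 'force': array([-0.20105336, -0.12537466,  0.0620556 ]), 'moment': array([ 0.03156127,  0.05132112, -0.01902937]), 'finger_force': 0.0, 'finger_gap': 0.08536166627662965}
```

View pics/top0.png

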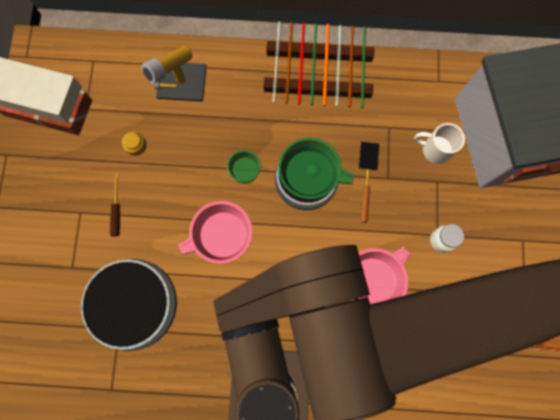

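View pics/side0.png

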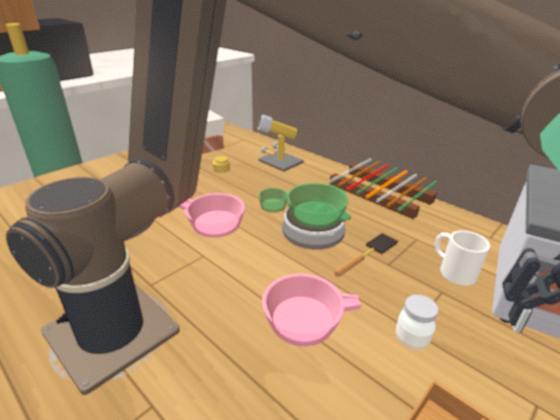

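The top view shows the green dish centred near (310,168), with its spout pointing right to (347,178). The small plain dish is at (244,166), the paddle at (368,180) and the mug at (441,143). The side view agrees, with the dish at (317,203) and the spout at (345,215).

```bash
cat >> h.py <<'E'
def toplane(f,uv,z):
    uv=np.asarray(uv,float).reshape(-1,2)
    d=np.c_[(uv[:,0]-f["cx"])/f["f"],(uv[:,1]-f["cy"])/f["f"],np.ones(len(uv))]@f["R"].T
    o=np.array(f["origin"]); return o+d*((z-o[2])/d[:,2])[:,None]
def greencnt(f,c):
    h=cv2.cvtColor(f["pixels"],cv2.COLOR_RGB2HSV)
    m=cv2.inRange(h,(45,90,30),(85,255,255))
    cs,_=cv2.findContours(m,cv2.RETR_EXTERNAL,cv2.CHAIN_APPROX_NONE)
    return max((k for k in cs if cv2.pointPolygonTest(k,c,True)>-15),key=cv2.contourArea)[:,0]
def fit(P):
    from scipy.optimize import least_squares
    return least_squares(lambda q:np.hypot(P[:,0]-q[0],P[:,1]-q[1])-.08,P.mean(0)[:2],loss='soft_l1',f_scale=.0015)
E
python3 - <<'E'
from h import *
for n,c in(("top",(310,168)),("side",(317,203))):
    f=grab(n); k=greencnt(f,c); P=toplane(f,k,.107); s=fit(P); q=s.x
    d=P[:,:2]-q; r=np.hypot(*d.T); a=np.degrees(np.arctan2(d[:,1],d[:,0]))
    sp=r>.09; print(n,len(k),q,"spout",np.degrees(np.arctan2(*d[sp].sum(0)[::-1])),r.max(),"resid by angle",[(b,round(1e3*np.median(r[(a>=b)&(a<b+30)])-80,1)) for b in range(-180,180,30) if ((a>=b)&(a<b+30)).any()])
    C=cloud(f); w=np.hypot(C[...,0]-q[0],C[...,1]-q[1]); 
    rim=(w>.074)&(w<.079)&(C[...,2]>.09)&(C[...,2]<.13); print(rim.sum(),np.median(C[rim],0), fit(C[(w<.12)&(C[...,2]>.098)&(C[...,2]<.13)]).x)
    o=(C[...,2]>.03)&(C[...,2]<.5)&(w<.3)&(w>.125); print("tallest near", C[o][:,2].max() if o.any() else 0)
E
```

```text
top 192 [ 0.53816864 -0.06622608] spout -100.4144229700585 0.10553774600190219 resid by angle [(-180, np.float64(-4.3)), (-150, np.float64(-6.9)), (-120, np.float64(14.1)), (-90, np.float64(-5.7)), (-60, np.float64(-4.0)), (-30, np.float64(-2.6)), (0, np.float64(-0.5)), (30, np.float64(-0.3)), (60, np.float64(-0.4)), (90, np.float64(-1.2)), (120, np.float64(0.3)), (150, np.float64(-2.0))]
332 [ 0.55578166 -0.04873169  0.10524675] [ 0.53793603 -0.06753123]
tallest near 0.06295555608913461
side 257 [ 0.51284326 -0.07399696] spout 148.07520413980768 0.12698430240887798 resid by angle [(-180, np.float64(8.3)), (-150, np.float64(18.1)), (-120, np.float64(15.3)), (-90, np.float64(12.3)), (-60, np.float64(6.5)), (-30, np.float64(19.8)), (0, np.float64(21.3)), (30, np.float64(15.9)), (60, np.float64(6.7)), (90, np.float64(16.9)), (120, np.float64(20.4)), (150, np.float64(6.7))]
56 [ 0.52253582 -0.14088894  0.1055048 ] [ 0.54104029 -0.07052697]
tallest near 0.4999083430114324
```

```bash
python3 - <<'E'
from h import *
from scipy.optimize import least_squares
for n in("top","side"):
    f=grab(n); C=cloud(f).reshape(-1,3); q=np.array([.539,-.068])
    z=C[:,2]
    w=np.hypot(*(C[:,:2]-q).T); S=C[(w<.12)&(z>.101)&(z<.112)]
    for it in range(5):
        d=S[:,:2]-q; r=np.hypot(*d.T); a=np.arctan2(d[:,1],d[:,0]); k=(r>.062)&(r<.086)
        q=least_squares(lambda p:np.hypot(*(S[k][:,:2]-p).T)-.076,q,loss='soft_l1',f_scale=.003).x
    sp=r>.088; ds=d[sp].mean(0)
    print(n,len(S),q,"spout",np.degrees(np.arctan2(ds[1],ds[0])),sp.sum(),r.max(),"z",np.median(S[:,2]))
    for b in range(-180,180,30):
        m=(np.degrees(a)>=b)&(np.degrees(a)<b+30)
        if m.any(): print(b,m.sum(),np.round(1e3*np.percentile(r[m],[0,50,100])),end=' ')
    h=cv2.cvtColor(cv2.resize(f["pixels"],None,fx=1,fy=1),cv2.COLOR_RGB2HSV)
    if n=="top": cv2.imwrite("pics/crop.png",cv2.resize(f["pixels"][120:225,255:395,::-1],None,fx=5,fy=5,interpolation=cv2.INTER_CUBIC))
E
```

```text
top 709 [ 0.54013904 -0.06461899] spout -100.94360827738973 60 0.11004283626592322 z 0.10493931711329485
-180 45 [71. 75. 79.] -150 50 [70. 74. 79.] -120 141 [ 70.  85. 110.] -90 57 [69. 75. 82.] -60 52 [69. 75. 80.] -30 58 [69. 75. 80.] 0 52 [71. 75. 80.] 30 55 [69. 75. 80.] 60 50 [71. 75. 80.] 90 49 [71. 75. 79.] 120 53 [71. 75. 79.] 150 47 [71. 75. 79.] side 598 [ 0.54058637 -0.06636273] spout -101.09753039414106 74 0.10996829613591756 z 0.10641552172817342
-180 52 [68. 75. 80.] -150 49 [68. 75. 78.] -120 150 [ 69.  88. 110.] -90 29 [70. 75. 83.] -60 33 [71. 74. 79.] -30 45 [70. 75. 80.] 0 50 [71. 75. 82.] 30 47 [70. 75. 84.] 60 45 [69. 75. 82.] 90 34 [71. 74. 81.] 120 25 [72. 75. 78.] 150 39 [68. 76. 79.]
```

View pics/crop.png

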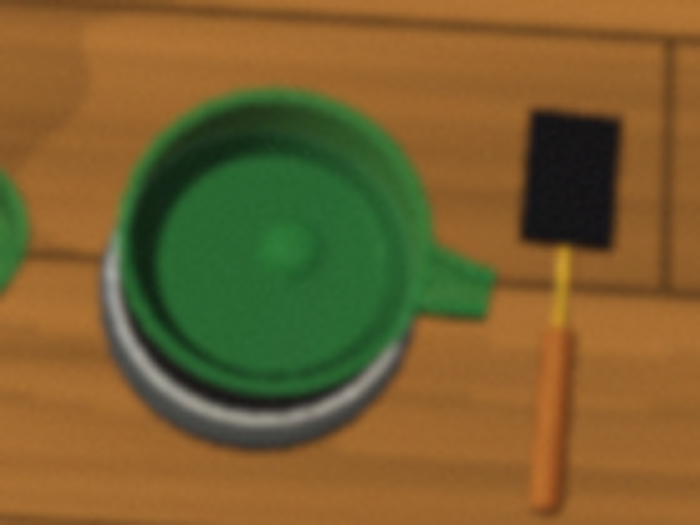

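The depth fits from both views agree: centre (0.540, -0.0655), spout at -101°, rim top about z=0.106. rim0 is therefore at (0.5255, -0.140). I'll go above it with the fingers shut.

carry_out --increments '[{"dx": 0.005, "dy": 0.01, "dz": 0, "gripper": -1}, {"dx": 0.017, "dy": 0.035, "dz": 0, "gripper": -1}, {"dx": 0.037, "dy": 0.075, "dz": 0, "gripper": -1}, {"dx": 0.057, "dy": 0.115, "dz": 0, "gripper": -1}, {"dx": 0.077, "dy": 0.156, "dz": 0, "gripper": -1}, {"dx": 0.097, "dy": 0.197, "dz": 0, "gripper": -1}, {"dx": 0.117, "dy": 0.238, "dz": 0, "gripper": -1}, {"dx": 0.137, "dy": 0.278, "dz": 0, "gripper": -1}, {"dx": 0.155, "dy": 0.315, "dz": 0, "gripper": -1}, {"dx": 0.17, "dy": 0.345, "dz": 0, "gripper": -1}]' --squeeze 20

```text
validation failed for argument at $.in...
```

carry_out --increments '[{"dx": 0.012, "dy": 0.025, "dz": -0.005, "gripper": -1}, {"dx": 0.025, "dy": 0.05, "dz": -0.018, "gripper": -1}, {"dx": 0.037, "dy": 0.075, "dz": -0.035, "gripper": -1}, {"dx": 0.048, "dy": 0.097, "dz": -0.055, "gripper": -1}, {"dx": 0.056, "dy": 0.113, "dz": -0.075, "gripper": -1}, {"dx": 0.0605, "dy": 0.12, "dz": -0.09, "gripper": -1}, {"dx": 0.0605, "dy": 0.122, "dz": -0.098, "gripper": -1}, {"dx": 0.0605, "dy": 0.122, "dz": -0.1, "gripper": -1}, {"dx": 0.0605, "dy": 0.122, "dz": -0.1, "gripper": -1}, {"dx": 0.0605, "dy": 0.122, "dz": -0.1, "gripper": -1}]'

```text
validation failed for argument at $.in...
```

```bash
python3 - <<'E'
from h import *
s=arm.sense(); print({k:s[k] for k in("time_s","eef_pos","eef_rot","force","finger_gap")})
f=grab("side"); cv2.imwrite("pics/side1.png",cv2.resize(f["pixels"][110:270,220:420,::-1],None,fx=3.5,fy=3.5))
E
```

```text
{'time_s': 0.3, 'eef_pos': array([ 0.29527932, -0.60673618,  0.23085834]), 'eef_rot': array([-3.06062259e+00, -7.05033396e-01,  7.11328694e-05]), 'force': array([-0.0286181 ,  0.71188105,  0.48571686]), 'finger_gap': 0.08540982483669067}
```

View pics/side1.png

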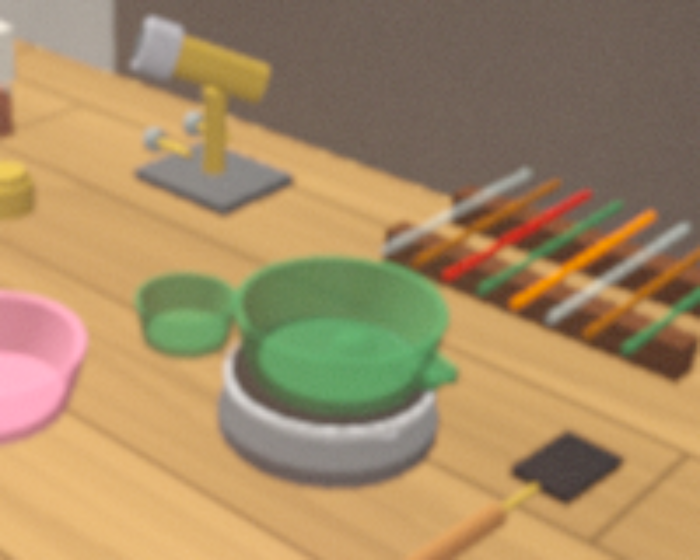

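The picture shows the dish untouched and no arm in view, because both calls were refused. The rows probably need every field, so I'll add the turns.

carry_out --increments '[{"dx": 0.005, "dy": 0.01, "dz": 0, "rx": 0, "ry": 0, "rz": 0, "gripper": -1}, {"dx": 0.017, "dy": 0.035, "dz": 0, "rx": 0, "ry": 0, "rz": 0, "gripper": -1}, {"dx": 0.037, "dy": 0.075, "dz": 0, "rx": 0, "ry": 0, "rz": 0, "gripper": -1}, {"dx": 0.057, "dy": 0.115, "dz": 0, "rx": 0, "ry": 0, "rz": 0, "gripper": -1}, {"dx": 0.077, "dy": 0.156, "dz": 0, "rx": 0, "ry": 0, "rz": 0, "gripper": -1}, {"dx": 0.097, "dy": 0.197, "dz": 0, "rx": 0, "ry": 0, "rz": 0, "gripper": -1}, {"dx": 0.117, "dy": 0.238, "dz": 0, "rx": 0, "ry": 0, "rz": 0, "gripper": -1}, {"dx": 0.137, "dy": 0.278, "dz": 0, "rx": 0, "ry": 0, "rz": 0, "gripper": -1}, {"dx": 0.155, "dy": 0.315, "dz": 0, "rx": 0, "ry": 0, "rz": 0, "gripper": -1}, {"dx": 0.17, "dy": 0.345, "dz": 0, "rx": 0, "ry": 0, "rz": 0, "gripper": -1}]' --squeeze 20

```text
time_s: 1.35
eef_pos: [0.4659, -0.259, 0.2315]
eef_rot: [-3.061, -0.707, -0.001]
force: [-0.2, -1.3, 0.3]
finger_gap: -0.0002
finger_force: 0.0
```

carry_out --increments '[{"dx": 0.012, "dy": 0.025, "dz": -0.005, "rx": 0, "ry": 0, "rz": 0, "gripper": -1}, {"dx": 0.025, "dy": 0.05, "dz": -0.018, "rx": 0, "ry": 0, "rz": 0, "gripper": -1}, {"dx": 0.037, "dy": 0.075, "dz": -0.035, "rx": 0, "ry": 0, "rz": 0, "gripper": -1}, {"dx": 0.048, "dy": 0.097, "dz": -0.055, "rx": 0, "ry": 0, "rz": 0, "gripper": -1}, {"dx": 0.056, "dy": 0.113, "dz": -0.075, "rx": 0, "ry": 0, "rz": 0, "gripper": -1}, {"dx": 0.06, "dy": 0.12, "dz": -0.09, "rx": 0, "ry": 0, "rz": 0, "gripper": -1}, {"dx": 0.06, "dy": 0.121, "dz": -0.098, "rx": 0, "ry": 0, "rz": 0, "gripper": -1}, {"dx": 0.06, "dy": 0.121, "dz": -0.1, "rx": 0, "ry": 0, "rz": 0, "gripper": -1}, {"dx": 0.06, "dy": 0.121, "dz": -0.1, "rx": 0, "ry": 0, "rz": 0, "gripper": -1}, {"dx": 0.06, "dy": 0.121, "dz": -0.1, "rx": 0, "ry": 0, "rz": 0, "gripper": -1}]'

```text
time_s: 2.35
eef_pos: [0.5258, -0.142, 0.1324]
eef_rot: [3.061, 0.703, 0.002]
force: [-0.8, 0.1, 0.2]
finger_gap: -0.0003
finger_force: 0.0
```

```bash
python3 - <<'E'
from h import *
f=grab("side"); s=arm.sense(); print({k:s[k] for k in("time_s","eef_pos","force","finger_gap")})
cv2.imwrite("pics/side2.png",cv2.resize(f["pixels"][110:270,220:420,::-1],None,fx=3.5,fy=3.5))
E
```

```text
{'time_s': 2.4, 'eef_pos': array([ 0.5257942 , -0.14193644,  0.13245839]), 'force': array([-0.06748437, -0.40849464,  1.16647681]), 'finger_gap': -0.00025123830000773245}
```

View pics/side2.png

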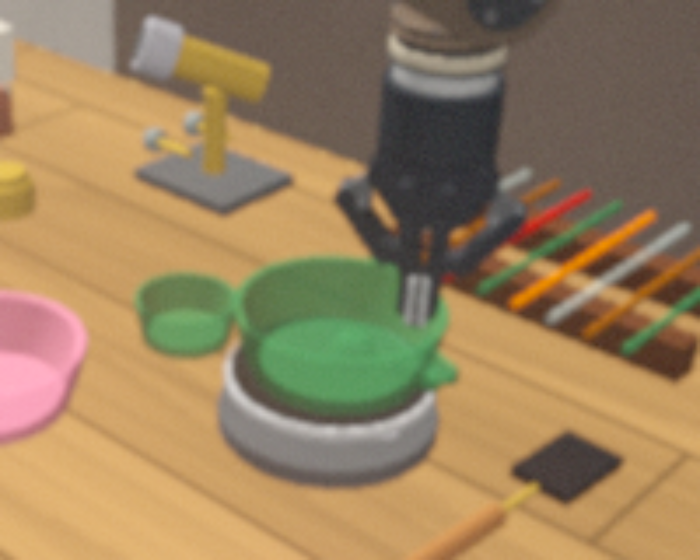

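The shut fingertips hang about 25 mm above the rim at the root of the spout, at crop (416,325). I'll lower them gently.

carry_out --increments '[{"dx": 0, "dy": 0.001, "dz": -0.005, "rx": 0, "ry": 0, "rz": 0, "gripper": -1}, {"dx": 0, "dy": 0.001, "dz": -0.012, "rx": 0, "ry": 0, "rz": 0, "gripper": -1}, {"dx": 0, "dy": 0.001, "dz": -0.018, "rx": 0, "ry": 0, "rz": 0, "gripper": -1}, {"dx": 0, "dy": 0.001, "dz": -0.022, "rx": 0, "ry": 0, "rz": 0, "gripper": -1}, {"dx": 0, "dy": 0.001, "dz": -0.024, "rx": 0, "ry": 0, "rz": 0, "gripper": -1}, {"dx": 0, "dy": 0.001, "dz": -0.026, "rx": 0, "ry": 0, "rz": 0, "gripper": -1}, {"dx": 0, "dy": 0.001, "dz": -0.028, "rx": 0, "ry": 0, "rz": 0, "gripper": -1}, {"dx": 0, "dy": 0.001, "dz": -0.03, "rx": 0, "ry": 0, "rz": 0, "gripper": -1}, {"dx": 0, "dy": 0.001, "dz": -0.03, "rx": 0, "ry": 0, "rz": 0, "gripper": -1}, {"dx": 0, "dy": 0.001, "dz": -0.03, "rx": 0, "ry": 0, "rz": 0, "gripper": -1}]'

```text
time_s: 3.4
eef_pos: [0.5253, -0.1399, 0.1015]
eef_rot: [-3.061, -0.705, 0.0]
force: [-1.9, 0.8, 2.4]
finger_gap: 0.0002
finger_force: 1.2
```

```bash
cat > chk.py <<'E'
from h import *
from scipy.optimize import least_squares
F=[]
for n in("top","side"):
    q=np.array([.540,-.0655])
    f=grab(n); s=arm.sense(); F.append(s["force"]); C=cloud(f).reshape(-1,3); h=cv2.cvtColor(f["pixels"],cv2.COLOR_RGB2HSV).reshape(-1,3); z=C[:,2]
    w=np.hypot(*(C[:,:2]-q).T); g=(h[:,0]>45)&(h[:,0]<85)&(h[:,1]>90)
    S=C[g&(w<.12)&(z>.09)&(z<.112)]; r=np.hypot(*(S[:,:2]-q).T)
    S=S[S[:,2]>np.median(S[:,2])-.006]; r=np.hypot(*(S[:,:2]-q).T); k=(r>.066)&(r<.084)
    p=least_squares(lambda p:np.hypot(*(S[k][:,:2]-p).T)-.0755,q,loss='soft_l1',f_scale=.003).x
    print(n,k.sum(),"centre",p.round(4),"rim z",np.median(S[k][:,2]).round(4))
print(s["time_s"],s["eef_pos"].round(4),np.mean(F,0).round(2))
E
python3 chk.py
```

```text
top 270 centre [ 0.5391 -0.0656] rim z 0.0989
side 325 centre [ 0.5409 -0.0671] rim z 0.0999
3.5 [ 0.5253 -0.1399  0.1015] [-1.61  0.34  2.66]
```

Contact force is about 2.5 N and the plate has sunk about 6 mm, which is gentle enough. I'll work out the offsets for each 45° arc.

```bash
python3 - <<'E'
import numpy as np
c=np.array([.5398,-.0657]);P=lambda i:c+.076*np.array([np.cos(np.radians(-101-4.5*i)),np.sin(np.radians(-101-4.5*i))])
start=np.array([.525,-.140])
for k in range(8):
    r=[np.round(P(10*k+i)-start,3) for i in range(1,11)]; print(k,*[f"({a*1e3:.0f},{b*1e3:.0f})" for a,b in r]); start=start+r[-1]
E
```

```text
0 (-6,1) (-11,3) (-17,5) (-22,8) (-27,11) (-32,14) (-37,18) (-41,22) (-45,27) (-48,32)
1 (-3,5) (-6,10) (-8,16) (-10,21) (-12,27) (-13,33) (-13,39) (-13,45) (-13,51) (-12,57)
2 (2,6) (3,11) (6,17) (8,22) (11,27) (15,32) (19,37) (23,41) (27,45) (32,48)
3 (5,3) (11,6) (16,8) (22,10) (28,12) (34,13) (39,13) (45,13) (51,13) (57,12)
4 (6,-1) (12,-3) (17,-6) (23,-8) (28,-11) (33,-15) (37,-19) (41,-23) (45,-27) (49,-32)
5 (3,-5) (6,-11) (8,-16) (10,-22) (11,-28) (12,-33) (13,-39) (13,-45) (12,-51) (11,-57)
6 (-1,-6) (-3,-12) (-5,-17) (-8,-23) (-11,-28) (-14,-32) (-18,-37) (-22,-41) (-27,-45) (-32,-49)
7 (-5,-3) (-10,-6) (-16,-8) (-21,-10) (-27,-11) (-33,-12) (-39,-13) (-45,-13) (-51,-12) (-57,-11)
```

carry_out --increments '[{"dx": -0.006, "dy": 0.001, "dz": 0, "rx": 0, "ry": 0, "rz": 0, "gripper": -1}, {"dx": -0.011, "dy": 0.003, "dz": 0.001, "rx": 0, "ry": 0, "rz": 0, "gripper": -1}, {"dx": -0.017, "dy": 0.005, "dz": 0.001, "rx": 0, "ry": 0, "rz": 0, "gripper": -1}, {"dx": -0.022, "dy": 0.008, "dz": 0.001, "rx": 0, "ry": 0, "rz": 0, "gripper": -1}, {"dx": -0.027, "dy": 0.011, "dz": 0.001, "rx": 0, "ry": 0, "rz": 0, "gripper": -1}, {"dx": -0.032, "dy": 0.014, "dz": 0.001, "rx": 0, "ry": 0, "rz": 0, "gripper": -1}, {"dx": -0.037, "dy": 0.018, "dz": 0.001, "rx": 0, "ry": 0, "rz": 0, "gripper": -1}, {"dx": -0.041, "dy": 0.022, "dz": 0.001, "rx": 0, "ry": 0, "rz": 0, "gripper": -1}, {"dx": -0.045, "dy": 0.027, "dz": 0.001, "rx": 0, "ry": 0, "rz": 0, "gripper": -1}, {"dx": -0.048, "dy": 0.032, "dz": 0.001, "rx": 0, "ry": 0, "rz": 0, "gripper": -1}]'

```text
time_s: 4.5
eef_pos: [0.4768, -0.1076, 0.1023]
eef_rot: [3.061, 0.705, -0.001]
force: [0.8, -2.0, 1.8]
finger_gap: -0.0005
finger_force: 1.1
```

```bash
python3 chk.py
```

```text
top 252 centre [ 0.539  -0.0656] rim z 0.1001
side 307 centre [ 0.5402 -0.0656] rim z 0.1012
4.6 [ 0.4764 -0.1069  0.102 ] [-0.32  0.74  2.  ]
```

The dish hasn't shifted and the plate is about 5 mm down. Carrying on.

carry_out --increments '[{"dx": -0.003, "dy": 0.005, "dz": 0, "rx": 0, "ry": 0, "rz": 0, "gripper": -1}, {"dx": -0.006, "dy": 0.01, "dz": 0, "rx": 0, "ry": 0, "rz": 0, "gripper": -1}, {"dx": -0.008, "dy": 0.016, "dz": 0, "rx": 0, "ry": 0, "rz": 0, "gripper": -1}, {"dx": -0.01, "dy": 0.021, "dz": 0, "rx": 0, "ry": 0, "rz": 0, "gripper": -1}, {"dx": -0.012, "dy": 0.027, "dz": 0, "rx": 0, "ry": 0, "rz": 0, "gripper": -1}, {"dx": -0.013, "dy": 0.033, "dz": 0, "rx": 0, "ry": 0, "rz": 0, "gripper": -1}, {"dx": -0.013, "dy": 0.039, "dz": 0, "rx": 0, "ry": 0, "rz": 0, "gripper": -1}, {"dx": -0.013, "dy": 0.045, "dz": 0, "rx": 0, "ry": 0, "rz": 0, "gripper": -1}, {"dx": -0.013, "dy": 0.051, "dz": 0, "rx": 0, "ry": 0, "rz": 0, "gripper": -1}, {"dx": -0.012, "dy": 0.057, "dz": 0, "rx": 0, "ry": 0, "rz": 0, "gripper": -1}]'

```text
time_s: 5.6
eef_pos: [0.4652, -0.0504, 0.1023]
eef_rot: [-3.061, -0.705, 0.001]
force: [-1.8, -1.1, 0.7]
finger_gap: -0.0003
finger_force: 1.0
```

```bash
python3 chk.py
```

```text
top 252 centre [ 0.538  -0.0645] rim z 0.0993
side 370 centre [ 0.5392 -0.0652] rim z 0.0995
5.7 [ 0.4653 -0.0498  0.1022] [0.48 0.75 2.23]
```

carry_out --increments '[{"dx": 0.002, "dy": 0.006, "dz": 0, "rx": 0, "ry": 0, "rz": 0, "gripper": -1}, {"dx": 0.003, "dy": 0.011, "dz": 0, "rx": 0, "ry": 0, "rz": 0, "gripper": -1}, {"dx": 0.006, "dy": 0.017, "dz": 0, "rx": 0, "ry": 0, "rz": 0, "gripper": -1}, {"dx": 0.008, "dy": 0.022, "dz": 0, "rx": 0, "ry": 0, "rz": 0, "gripper": -1}, {"dx": 0.011, "dy": 0.027, "dz": 0, "rx": 0, "ry": 0, "rz": 0, "gripper": -1}, {"dx": 0.015, "dy": 0.032, "dz": 0, "rx": 0, "ry": 0, "rz": 0, "gripper": -1}, {"dx": 0.019, "dy": 0.037, "dz": 0, "rx": 0, "ry": 0, "rz": 0, "gripper": -1}, {"dx": 0.023, "dy": 0.041, "dz": 0, "rx": 0, "ry": 0, "rz": 0, "gripper": -1}, {"dx": 0.027, "dy": 0.045, "dz": 0, "rx": 0, "ry": 0, "rz": 0, "gripper": -1}, {"dx": 0.032, "dy": 0.048, "dz": 0, "rx": 0, "ry": 0, "rz": 0, "gripper": -1}]'

```text
time_s: 6.7
eef_pos: [0.4974, -0.0025, 0.1021]
eef_rot: [-3.061, -0.705, 0.001]
force: [-0.2, -0.6, 2.1]
finger_gap: 0.0001
finger_force: 1.1
```

```bash
python3 chk.py
```

```text
top 317 centre [ 0.5396 -0.0628] rim z 0.0992
side 467 centre [ 0.5396 -0.0662] rim z 0.0995
6.8 [ 0.4982 -0.0022  0.1024] [-0.19  1.62  2.33]
```

carry_out --increments '[{"dx": 0.005, "dy": 0.003, "dz": 0, "rx": 0, "ry": 0, "rz": 0, "gripper": -1}, {"dx": 0.011, "dy": 0.006, "dz": 0, "rx": 0, "ry": 0, "rz": 0, "gripper": -1}, {"dx": 0.016, "dy": 0.008, "dz": 0, "rx": 0, "ry": 0, "rz": 0, "gripper": -1}, {"dx": 0.022, "dy": 0.01, "dz": 0, "rx": 0, "ry": 0, "rz": 0, "gripper": -1}, {"dx": 0.028, "dy": 0.012, "dz": 0, "rx": 0, "ry": 0, "rz": 0, "gripper": -1}, {"dx": 0.034, "dy": 0.013, "dz": 0, "rx": 0, "ry": 0, "rz": 0, "gripper": -1}, {"dx": 0.039, "dy": 0.013, "dz": 0, "rx": 0, "ry": 0, "rz": 0, "gripper": -1}, {"dx": 0.045, "dy": 0.013, "dz": 0, "rx": 0, "ry": 0, "rz": 0, "gripper": -1}, {"dx": 0.051, "dy": 0.013, "dz": 0, "rx": 0, "ry": 0, "rz": 0, "gripper": -1}, {"dx": 0.057, "dy": 0.012, "dz": 0, "rx": 0, "ry": 0, "rz": 0, "gripper": -1}]'

```text
time_s: 7.8
eef_pos: [0.5548, 0.0091, 0.1023]
eef_rot: [-3.061, -0.705, -0.0]
force: [-0.6, 0.3, 2.2]
finger_gap: -0.0002
finger_force: 1.1
```

```bash
python3 chk.py
```

```text
top 400 centre [ 0.5398 -0.0631] rim z 0.0996
side 476 centre [ 0.5396 -0.0661] rim z 0.1005
7.9 [0.5558 0.0089 0.1027] [0.64 0.61 2.78]
```

carry_out --increments '[{"dx": 0.006, "dy": -0.001, "dz": 0, "rx": 0, "ry": 0, "rz": 0, "gripper": -1}, {"dx": 0.012, "dy": -0.003, "dz": 0, "rx": 0, "ry": 0, "rz": 0, "gripper": -1}, {"dx": 0.017, "dy": -0.006, "dz": 0, "rx": 0, "ry": 0, "rz": 0, "gripper": -1}, {"dx": 0.023, "dy": -0.008, "dz": 0, "rx": 0, "ry": 0, "rz": 0, "gripper": -1}, {"dx": 0.028, "dy": -0.011, "dz": 0, "rx": 0, "ry": 0, "rz": 0, "gripper": -1}, {"dx": 0.033, "dy": -0.015, "dz": 0, "rx": 0, "ry": 0, "rz": 0, "gripper": -1}, {"dx": 0.037, "dy": -0.019, "dz": 0, "rx": 0, "ry": 0, "rz": 0, "gripper": -1}, {"dx": 0.041, "dy": -0.023, "dz": 0, "rx": 0, "ry": 0, "rz": 0, "gripper": -1}, {"dx": 0.045, "dy": -0.027, "dz": 0, "rx": 0, "ry": 0, "rz": 0, "gripper": -1}, {"dx": 0.049, "dy": -0.032, "dz": 0, "rx": 0, "ry": 0, "rz": 0, "gripper": -1}]'

```text
time_s: 8.9
eef_pos: [0.6037, -0.0233, 0.1023]
eef_rot: [-3.061, -0.705, -0.0]
force: [-1.6, 0.9, 2.5]
finger_gap: 0.0001
finger_force: 1.1
```

```bash
python3 chk.py
```

```text
top 335 centre [ 0.5397 -0.0627] rim z 0.0996
side 483 centre [ 0.5396 -0.0664] rim z 0.1003
9.0 [ 0.6043 -0.0241  0.1026] [-0.68 -0.78  2.42]
```

carry_out --increments '[{"dx": 0.003, "dy": -0.005, "dz": 0, "rx": 0, "ry": 0, "rz": 0, "gripper": -1}, {"dx": 0.006, "dy": -0.011, "dz": 0, "rx": 0, "ry": 0, "rz": 0, "gripper": -1}, {"dx": 0.008, "dy": -0.016, "dz": 0, "rx": 0, "ry": 0, "rz": 0, "gripper": -1}, {"dx": 0.01, "dy": -0.022, "dz": 0, "rx": 0, "ry": 0, "rz": 0, "gripper": -1}, {"dx": 0.011, "dy": -0.028, "dz": 0, "rx": 0, "ry": 0, "rz": 0, "gripper": -1}, {"dx": 0.012, "dy": -0.033, "dz": 0, "rx": 0, "ry": 0, "rz": 0, "gripper": -1}, {"dx": 0.013, "dy": -0.039, "dz": 0, "rx": 0, "ry": 0, "rz": 0, "gripper": -1}, {"dx": 0.013, "dy": -0.045, "dz": 0, "rx": 0, "ry": 0, "rz": 0, "gripper": -1}, {"dx": 0.012, "dy": -0.051, "dz": 0, "rx": 0, "ry": 0, "rz": 0, "gripper": -1}, {"dx": 0.011, "dy": -0.057, "dz": 0, "rx": 0, "ry": 0, "rz": 0, "gripper": -1}]'

```text
time_s: 10.0
eef_pos: [0.6143, -0.0805, 0.1024]
eef_rot: [3.061, 0.705, 0.0]
force: [0.5, 2.2, 3.2]
finger_gap: -0.0001
finger_force: 1.0
```

```bash
python3 chk.py
```

```text
top 196 centre [ 0.54  -0.063] rim z 0.0993
side 447 centre [ 0.5399 -0.0666] rim z 0.1001
10.1 [ 0.6142 -0.0813  0.1024] [-0.87 -0.66  1.97]
```

carry_out --increments '[{"dx": -0.001, "dy": -0.006, "dz": 0, "rx": 0, "ry": 0, "rz": 0, "gripper": -1}, {"dx": -0.003, "dy": -0.012, "dz": 0, "rx": 0, "ry": 0, "rz": 0, "gripper": -1}, {"dx": -0.005, "dy": -0.017, "dz": 0, "rx": 0, "ry": 0, "rz": 0, "gripper": -1}, {"dx": -0.008, "dy": -0.023, "dz": 0, "rx": 0, "ry": 0, "rz": 0, "gripper": -1}, {"dx": -0.011, "dy": -0.028, "dz": 0, "rx": 0, "ry": 0, "rz": 0, "gripper": -1}, {"dx": -0.014, "dy": -0.032, "dz": 0, "rx": 0, "ry": 0, "rz": 0, "gripper": -1}, {"dx": -0.018, "dy": -0.037, "dz": 0, "rx": 0, "ry": 0, "rz": 0, "gripper": -1}, {"dx": -0.022, "dy": -0.041, "dz": 0, "rx": 0, "ry": 0, "rz": 0, "gripper": -1}, {"dx": -0.027, "dy": -0.045, "dz": 0, "rx": 0, "ry": 0, "rz": 0, "gripper": -1}, {"dx": -0.032, "dy": -0.049, "dz": 0, "rx": 0, "ry": 0, "rz": 0, "gripper": -1}]'

```text
time_s: 11.1
eef_pos: [0.582, -0.1294, 0.1024]
eef_rot: [3.061, 0.705, 0.0]
force: [1.3, 0.7, 2.4]
finger_gap: -0.0002
finger_force: 1.0
```

```bash
python3 chk.py
```

```text
top 155 centre [ 0.5393 -0.0655] rim z 0.0996
side 444 centre [ 0.5401 -0.0667] rim z 0.0998
11.2 [ 0.5814 -0.1298  0.1023] [-0.34 -0.66  1.62]
```

carry_out --increments '[{"dx": -0.005, "dy": -0.003, "dz": 0, "rx": 0, "ry": 0, "rz": 0, "gripper": -1}, {"dx": -0.01, "dy": -0.006, "dz": 0, "rx": 0, "ry": 0, "rz": 0, "gripper": -1}, {"dx": -0.016, "dy": -0.008, "dz": 0, "rx": 0, "ry": 0, "rz": 0, "gripper": -1}, {"dx": -0.021, "dy": -0.01, "dz": 0, "rx": 0, "ry": 0, "rz": 0, "gripper": -1}, {"dx": -0.027, "dy": -0.011, "dz": 0, "rx": 0, "ry": 0, "rz": 0, "gripper": -1}, {"dx": -0.033, "dy": -0.012, "dz": 0, "rx": 0, "ry": 0, "rz": 0, "gripper": -1}, {"dx": -0.039, "dy": -0.013, "dz": 0, "rx": 0, "ry": 0, "rz": 0, "gripper": -1}, {"dx": -0.045, "dy": -0.013, "dz": 0, "rx": 0, "ry": 0, "rz": 0, "gripper": -1}, {"dx": -0.051, "dy": -0.012, "dz": 0, "rx": 0, "ry": 0, "rz": 0, "gripper": -1}, {"dx": -0.057, "dy": -0.011, "dz": 0, "rx": 0, "ry": 0, "rz": 0, "gripper": -1}]'

```text
time_s: 12.2
eef_pos: [0.5248, -0.14, 0.1024]
eef_rot: [3.061, 0.705, 0.0]
force: [1.3, -0.5, 2.5]
finger_gap: 0.0001
finger_force: 1.1
```

```bash
python3 chk.py; python3 - <<'E'
from h import *
C=cloud(grab("side")).reshape(-1,3); d=C[:,:2]-[.5398,-.0657]; r=np.hypot(*d.T)
k=(r>.088)&(r<.115)&(C[:,2]>.094)&(C[:,2]<.106); m=np.median(d[k],0); print(k.sum(),"spout",np.degrees(np.arctan2(m[1],m[0])))
E
```

```text
top 272 centre [ 0.5389 -0.0657] rim z 0.0996
side 346 centre [ 0.5407 -0.0673] rim z 0.1004
12.3 [ 0.524  -0.1397  0.1021] [-0.23 -0.45  2.01]
90 spout -99.84126996563631
```

Back at the spout, still in contact, and the dish hasn't turned. Coming away now.

carry_out --increments '[{"dx": 0, "dy": 0, "dz": 0, "rx": 0, "ry": 0, "rz": 0, "gripper": -1}, {"dx": 0, "dy": 0, "dz": 0.002, "rx": 0, "ry": 0, "rz": 0, "gripper": -1}, {"dx": 0, "dy": 0, "dz": 0.005, "rx": 0, "ry": 0, "rz": 0, "gripper": -1}, {"dx": 0, "dy": 0, "dz": 0.009, "rx": 0, "ry": 0, "rz": 0, "gripper": -1}, {"dx": 0, "dy": 0, "dz": 0.016, "rx": 0, "ry": 0, "rz": 0, "gripper": -1}, {"dx": 0, "dy": 0, "dz": 0.028, "rx": 0, "ry": 0, "rz": 0, "gripper": -1}, {"dx": 0, "dy": 0, "dz": 0.045, "rx": 0, "ry": 0, "rz": 0, "gripper": -1}, {"dx": 0, "dy": 0, "dz": 0.065, "rx": 0, "ry": 0, "rz": 0, "gripper": -1}, {"dx": 0, "dy": 0, "dz": 0.08, "rx": 0, "ry": 0, "rz": 0, "gripper": -1}, {"dx": 0, "dy": 0, "dz": 0.085, "rx": 0, "ry": 0, "rz": 0, "gripper": -1}]'

```text
time_s: 13.35
eef_pos: [0.5266, -0.1405, 0.1903]
eef_rot: [3.058, 0.705, 0.006]
force: [0.0, -0.1, -0.0]
finger_gap: -0.0004
finger_force: 0.0
```

carry_out --increments '[{"dx": 0, "dy": 0, "dz": 0, "rx": 0, "ry": 0, "rz": 0, "gripper": -1}, {"dx": 0, "dy": 0, "dz": 0, "rx": 0, "ry": 0, "rz": 0, "gripper": -1}, {"dx": 0, "dy": 0, "dz": 0, "rx": 0, "ry": 0, "rz": 0, "gripper": -1}, {"dx": 0, "dy": 0, "dz": 0, "rx": 0, "ry": 0, "rz": 0, "gripper": -1}, {"dx": 0, "dy": 0, "dz": 0, "rx": 0, "ry": 0, "rz": 0, "gripper": -1}, {"dx": 0, "dy": 0, "dz": 0, "rx": 0, "ry": 0, "rz": 0, "gripper": -1}, {"dx": 0, "dy": 0, "dz": 0, "rx": 0, "ry": 0, "rz": 0, "gripper": -1}, {"dx": 0, "dy": 0, "dz": 0, "rx": 0, "ry": 0, "rz": 0, "gripper": -1}, {"dx": 0, "dy": 0, "dz": 0, "rx": 0, "ry": 0, "rz": 0, "gripper": -1}, {"dx": 0, "dy": 0, "dz": 0, "rx": 0, "ry": 0, "rz": 0, "gripper": -1}]'

```text
time_s: 14.35
eef_pos: [0.5253, -0.1399, 0.1874]
eef_rot: [3.061, 0.705, 0.0]
force: [-0.6, 0.2, -0.7]
finger_gap: 0.0001
finger_force: 0.0
```

```bash
python3 chk.py; python3 -c "
from rig import arm
print(arm.hand_in())"
```

```text
top 247 centre [ 0.539  -0.0656] rim z 0.1049
side 565 centre [ 0.5397 -0.0665] rim z 0.1044
14.45 [ 0.5254 -0.14    0.1874] [ 0.66 -0.14  0.2 ]
the job is handed in; nothing more can be done
None
```

I traced the rim clockwise from spout to spout at about 2 N with the plate about 6 mm down, then came away. The plate is back up, the dish is still centred, and the job is handed in; no verdict came back.

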